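Put the stamp away and snap the seal box shut

ROBOT

A 6-joint arm with a two-finger parallel gripper is mounted at the origin on the work surface. World frame = base frame: x ahead of the robot, y to its left, z up, the work surface at z = 0. Lengths are in m, angles in degrees, forces in N, time in s.
With the tool pointing down it reaches from about 0.425 to 0.95 m from the base axis. Payload 14.7 kg.
Tool frame: the origin (TCP) lies at the very end of the fingers, on their centre line; the grasp point (between the pads) lies env.hold_point_z behind it (env.hold_point_z is the distance from the TCP to the grasp point, in m); z points along the fingers, y is the line along which they close (so a half turn about z gives the same grasp; the last joint's range is limited). The gripper opens to 85 mm and grips with 20 to 120 N. Pads are 22 mm wide; open, the fingers measure 114 mm over their backs; the gripper's body (76 mm by 85 mm) begins 54 mm behind the grasp point. The pads swing forward as they close: fully open they stand 13 mm farther back than shut.
Start: joints at [62.074, 27.513, 91.461, -0, 61.026, -2.67], TCP at [0.277, 0.588, 0.231] pointing down, gripper open.
Joint ranges: [-157.49, 157.49], [-46.99, 117.5], [13.45, 153.17], [-89.5, 269.5], [5.16, 153.95], [-167.48, 167.48]. Speed limits (degrees/s): [108.29, 108.29, 136.94, 172.46, 172.46, 172.46].

INTERFACE

Orientations are given as [roll, pitch, yaw] about the fixed x, y, z axes, in that order (R = Rz(yaw) Ry(pitch) Rx(roll)).
In Python, from plant import env gives the robot as it stands.
- The arm moves only by the tool send_rows, never from a script. Its argument "moves" is a list of rows, each a list of 5 numbers: the shift along the world's x, y, z in cm, then the turn about the world's z in degrees, then the closure, from 0 (fully open) to 1 (shut). A call has exactly 8 rows; each row shifts and turns the commanded pose from where the row before left it; what a row does not reach is not made up. A row lasts 1/8 s, in which the tool goes at most 62.5 mm and 10.7 degrees, less where a joint would pass 70% of its speed; a pose out of reach is approached as far as the arm can. A call is refused whole if a number of a shift passes 6.25 or a number of a turn 10.7, either way. A call with a gripper value outside its range is refused whole. The fingers move at their own pace and stop on an object; "grip_force" is the grip in N (left out, the last holds). Time passes only in rows, so rows that do not move let the fingers close, or fill a call up. It gives the time, the measured TCP pose, the force, the opening and the grip force at its end, in the units of the state.
- env.get_obs(): the state, without advancing time (a new reading comes with each control period).
- env.grab_frame(name): name is "side" or "top"; returns (picture, depth): 384x512x3 uint8, red, green, blue; 384x512 float32, m along the optical axis (not along the pixel's ray), 0 where there is no reading.
- env.camera_info(name): a dict with "fx", "fy", "cx", "cy" (pixels), "R" (3x3) and "t" (3): a world point X has camera coordinates R X + t. Camera axes: x right, y down, z forward; pixel columns grow to the right and rows downward; lengths in m; the calibration is good to about 2 mm. A picture is of the moment at which its call begins. camera_info takes no time and is no camera call.
- env.finish_job(): hands the job in; it is judged then, once.
Trained networks look in the newest picture that a camera, given by its name, has taken for a name from the list of things; names that differ only in an ending like _2 or _b are one class to them, and where a whole thing is asked for, a point or a joint stands for the part that bears it (a point fixed in the world has none). Each returns a list of dicts, best first, with "p" (0 to 1); they miss things now and then, are a little off and sometimes report something else, mostly with a low value. They report only what shows in the picture. A call takes as long as a camera call. They do not tell look-alikes from the thing itself.
- env.spot_in(query, camera): "uv" ([column, row] in pixels, amid what is visible of it).
- env.masks_of(query, camera): "region" (384x512 bool, what is visible of it) and "uv" ([column, row] in pixels, amid what is visible of it).
- env.tip_of(query, camera): "uv" ([column, row] in pixels: a listed point, or the origin of a listed thing).
The state is a dict: "clock": time; "joint_positions": joint angles; "qd": joint speeds; "tau": joint torques, N m; "eef_pos": TCP position; "tcp_rot": TCP orientation; "force": force on the tool from outside, world axes, zero at the start; "moment": the same for the moment, N m; "finger_gap": finger opening in m; "finger_force": force on a finger pad.
Only numpy, scipy, OpenCV 4.12 (cv2) and the standard library are available. Lean on these libraries where they do the work, as an engineer would, in place of code of your own. Each camera call takes 0.05 s, during which the arm holds its last target. There are 200 camera calls.

TASK

Put the hand stamp away: lay it in the empty bay of the grey steel seal box, then lower the box's open lid gently, without slamming it, and press it down until the catch snaps and the lid stays fully shut by itself. Don't press with brute force once it is down, and leave the other things on the desk where they are.

Things in the scene. Friction and masses are not known exactly. Their poses are not given: they have to be found in the camera images.
- box: grey steel seal box fixed to the desk, 170 (x) by 220 (y) by 70 high, walls 4, floor 5; origin under its centre, x from front to hinge side, z up. A divider 49 high at y = -28 splits it: +y side the empty bay (162 by 132, 65 deep), -y side a fixed ink pad 34 high. A sprung catch bolt stands 12 into the box from the middle of the front wall, 61 up
- bay (a point): centre of the empty bay's floor, 5 above the desk; axes as the box
- lid_hinge (a point): middle of the lid's hinge line, on the box's top back edge (70 high); turns with the lid: -x runs along the lid's underside to its free edge, z is the lid's outward (top) normal, y is the hinge axis
- lid_edge (a point): middle of the free edge of the lid on its outer (top) face, 172 from the hinge line; axes as lid_hinge. The lid is a flat steel panel 172 by 224 by 10 thick, about 0.4 kg, without handle. A catch tongue 32 wide hangs 20 below its underside, 20 in from the free edge
- lid (a joint): angle of the lid (rad): 0 fully shut, 1.57 upright, above that leaning back away from the robot (stop at 2.05). The hinge is stiff (0.45 N m) and stays where it is left. At about 0.09 the tongue meets the sprung bolt; some 10 to 20 N pressed down near the middle of the free edge snaps it past, and the bolt then holds the lid shut
- stamp: hand stamp lying on the desk along its own x, 93 long: black square head 28 long, 44 wide, 36 high at +x; wooden neck 22 by 22; wooden square knob 22 long, 36 by 36 at -x. 0.1 to 0.2 kg. Origin on its underside at mid-length, z up
- stamp_neck (a point): middle of the stamp's neck (22 wide, 42 clear between head and knob), 18 above the surface it lies on; axes as the stamp; grip it across y
- stapler: bystander: black desk stapler, 130 x 36 x 44 high; origin under its centre
- tape: bystander: grey tape dispenser with a roll, 130 x 50 x 71 high; origin under its centre
- flask: bystander: round glass flask with steel cap, 66 across, 170 high; origin under its centre
- toy: bystander: sitting toy figure with a big round head, about 120 high; origin under its body
- tissues: bystander: soft-cornered white pack of tissues, 100 x 180 x 55 high; origin under its centre
- mouse: bystander: black computer mouse, 100 x 60 x 22 high; origin under its centre
- mug: bystander: white mug, 80 across, 90 high; origin under its centre
Mind the look-alikes: they are no part of the job. Leave any purple look-alike of the stamp alone.

How it is judged:
By the outcome, as a careful person would: the job done as asked, in the order asked, and still so for the second after the job is handed in, with the robot touching nothing.
It also fails if it takes over 58 s, if anything falls off the work surface, if the arm or the gripper's body presses on something with over 40 N, if the wrist force passes 120 N, or if a joint passes its speed limit or range.

## Working session

There is one attempt and no reset: what is moved stays moved. The work goes in short steps, Python scripts to look and compute and a tool call to move; the robot and the scene stay as the last step left them, time stands still between calls to the robot, and variables do not carry over. Pictures are saved under pics/ and viewed, at most 10 in all, crops included, and the job is handed in when it is done.

Besides the shell and the picture viewer there is one more tool, called after "Call:" in YAML: its name, and indented under it one key for each argument. send_rows: Moves the arm, as the interface text tells. Its arguments: {"type":"object","properties":{"moves":{"type":"array"},"grip_force":{"type":"number"}},"required":["moves"]}

```bash
mkdir -p pics; cat > h.py <<'E'
import numpy as np, cv2
from plant import env
def world(cam,uv,d):
    c=env.camera_info(cam); uv=np.atleast_2d(uv); d=np.atleast_1d(d)
    p=np.c_[(uv[:,0]-c['cx'])/c['fx']*d,(uv[:,1]-c['cy'])/c['fy']*d,d]
    return (p-np.array(c['t']))@np.array(c['R'])
def cloud(cam,dep,mask):
    v,u=np.nonzero(mask&(dep>0)); return world(cam,np.c_[u,v],dep[v,u])
def pix(cam,X):
    c=env.camera_info(cam); p=np.array(c['R'])@np.array(X)+np.array(c['t'])
    return [p[0]/p[2]*c['fx']+c['cx'],p[1]/p[2]*c['fy']+c['cy']]
def ray(cam,uv,z):
    c=env.camera_info(cam);R=np.array(c['R']);o=-R.T@np.array(c['t'])
    d=R.T@np.array([(uv[0]-c['cx'])/c['fx'],(uv[1]-c['cy'])/c['fy'],1]);return o+d*(z-o[2])/d[2]
E
python3 - <<'E'
from h import *
ims=[]
for c in ['top','side']:
    im,d=env.grab_frame(c); np.savez(c+'0.npz',im=im,d=d)
    cv2.imwrite(f'pics/{c}0.png',cv2.resize(im[:,:,::-1],(800,600)))
    ci=env.camera_info(c);print(c,(-np.array(ci['R']).T@ci['t']).round(3),np.array(ci['R'])[2].round(2))
    for q in ['stamp','box','stapler']:
        for r in env.masks_of(q,c)[:3]:
            P=cloud(c,d,r['region']); print(q,r['p'],np.round(r['uv']),r['region'].sum(),np.percentile(P,[3,50,97],axis=0).round(3).tolist() if len(P) else '', im[r['region']].mean(0).round())
    for q in ['stamp_neck','stamp','bay','lid_hinge','lid_edge','box']:
        for r in env.tip_of(q,c)[:3]: print('tip',q,r['p'],np.round(r['uv'],1))
print(env.hold_point_z,env.get_obs())
E
```

```text
top [0.432 0.063 1.333] [ 0.1   0.01 -0.99]
stamp 0.69 [193. 230.] 259 [[0.386, 0.27, 0.008], [0.435, 0.298, 0.032], [0.475, 0.323, 0.038]] [142. 105.  73.]
stamp 0.63 [161. 226.] 241 [[0.428, 0.373, 0.006], [0.445, 0.424, 0.031], [0.461, 0.462, 0.038]] [161.  86. 186.]
stamp 0.63 [217. 269.] 277 [[0.262, 0.19, -0.002], [0.309, 0.22, 0.031], [0.35, 0.246, 0.038]] [151.  81. 171.]
box 0.86 [255. 188.] 4643 [[0.463, -0.042, -0.002], [0.59, 0.065, 0.031], [0.668, 0.171, 0.235]] [145. 144. 144.]
stapler 0.76 [359. 218.] 381 [[0.409, -0.329, 0.006], [0.468, -0.31, 0.041], [0.523, -0.3, 0.047]] [63. 51. 49.]
stapler 0.54 [258. 164.] 1440 [[0.626, -0.033, 0.08], [0.648, 0.07, 0.174], [0.671, 0.174, 0.237]] [126. 126. 126.]
tip stamp_neck 0.79 [216.3 270.2]
tip stamp_neck 0.56 [194.7 235.6]
tip stamp 0.79 [163.5 230.8]
tip stamp 0.63 [192.  233.8]
tip stamp 0.48 [218.1 267.8]
tip bay 0.9 [248.3 204.2]
tip bay 0.71 [254.5 202. ]
tip bay 0.31 [208.8 145. ]
tip lid_hinge 0.63 [255.5 176.7]
tip lid_edge 0.56 [251.  151.3]
tip box 0.96 [253.7 202.2]
tip box 0.47 [359.6 216. ]
side [ 0.055 -0.552 
[... 906 characters left out ...]
ox 0.28 [205.2 134. ]
0.0187 {'clock': 1.0, 'joint_positions': array([ 6.20738385e+01,  2.75156637e+01,  9.14628882e+01, -1.05728769e-03,
        6.10262280e+01, -2.66883689e+00]), 'qd': array([-0.03837837,  0.04904734, -0.03215059,  0.02949009,  0.09250551,
       -0.0395818 ]), 'tau': array([ 7.16016220e-04, -9.50523019e+01, -4.30644965e+01, -7.70236738e-05,
        1.44401594e-03, -3.80179608e-05]), 'eef_pos': array([0.27730531, 0.5878455 , 0.23126063]), 'tcp_rot': array([-1.79995182e+02,  7.01348538e-04,  1.54743188e+02]), 'force': array([0.72799189, 0.63886467, 0.03286732]), 'moment': array([-0.01405944,  0.00220882,  0.01517326]), 'finger_force': 0.0, 'finger_gap': 0.08566899791121599}
```

```bash
python3 - <<'E'
from h import *
t=np.load('top0.npz');s=np.load('side0.npz')
a=cv2.resize(t['im'][200:300,130:260],(780,600),interpolation=2)[:,:,::-1]
cv2.imwrite('pics/crop.png',a)
for c,f in (('top',t),('side',s)):
    M=np.ones(f['d'].shape,bool); P=cloud(c,f['d'],M)
    # stamp
    q=P[(abs(P[:,0]-.43)<.07)&(abs(P[:,1]-.3)<.06)&(P[:,2]>.012)&(P[:,2]<.045)]
    r=cv2.minAreaRect((q[:,:2]*1000).astype(np.float32)); print(c,'stamp',r,len(q))
    # rims of box z 64..74
    q=P[(P[:,0]>.4)&(P[:,0]<.75)&(abs(P[:,1]-.065)<.15)&(P[:,2]>.064)&(P[:,2]<.076)]
    print('rim',cv2.minAreaRect((q[:,:2]*1000).astype(np.float32)),len(q))
    q=P[(P[:,0]>.55)&(P[:,0]<.8)&(abs(P[:,1]-.065)<.1)&(P[:,2]>.09)&(P[:,2]<.26)]
    A=np.c_[q[:,1:],np.ones(len(q))];k=np.linalg.lstsq(A,q[:,0],rcond=None)[0];print('lid x= a y+b z+c',k,len(q),q.max(0),q.min(0))
    q=P[(P[:,0]>.35)&(P[:,0]<.75)&(abs(P[:,1]-.065)<.16)&(P[:,2]>.2)]; print('lid top',np.percentile(q,[1,50,99],axis=0).round(3))
E
```

```text
top stamp ((431.02923583984375, 300.8429870605469), (43.254112243652344, 93.5749740600586), 69.08738708496094) 243
rim ((608.237548828125, 70.94221496582031), (313.19525146484375, 227.3752899169922), 8.32514476776123) 301
lid x= a y+b z+c [-0.08790076  0.21485844  0.61795606] 1230 [0.67849814 0.1648928  0.24124532] [ 0.62296239 -0.03484758  0.09008788]
lid top [[ 0.64  -0.037  0.2  ]
 [ 0.661  0.071  0.228]
 [ 0.677  0.18   0.239]]
side stamp ((428.0987854003906, 302.8348083496094), (48.098690032958984, 93.771240234375), 69.28015899658203) 263
rim ((539.8810424804688, 63.18455505371094), (182.79229736328125, 226.64483642578125), 6.238636016845703) 478
lid x= a y+b z+c [-0.08689152  0.20947762  0.6162298 ] 2074 [0.67736348 0.1649818  0.23938347] [ 0.61896162 -0.0349442   0.09003305]
lid top [[ 0.637 -0.038  0.2  ]
 [ 0.658  0.06   0.224]
 [ 0.674  0.182  0.239]]
```

View pics/top0.png

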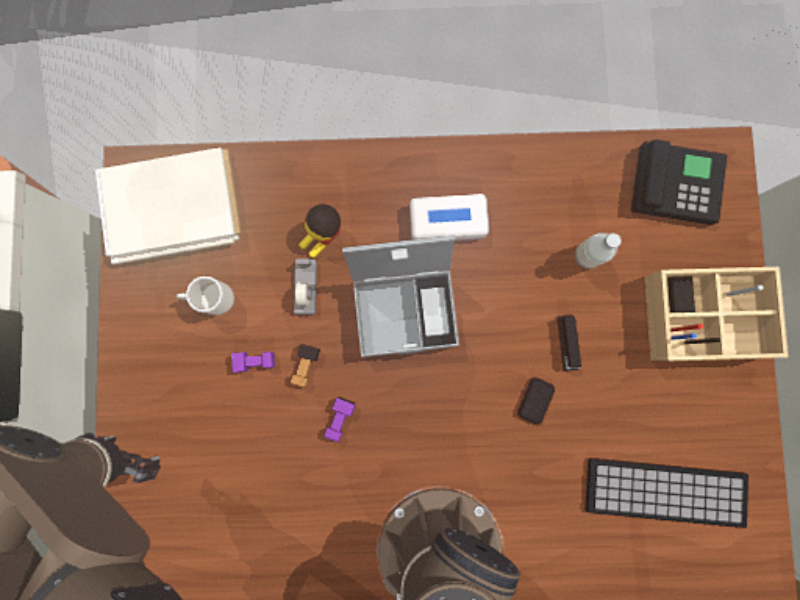

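View pics/side0.png

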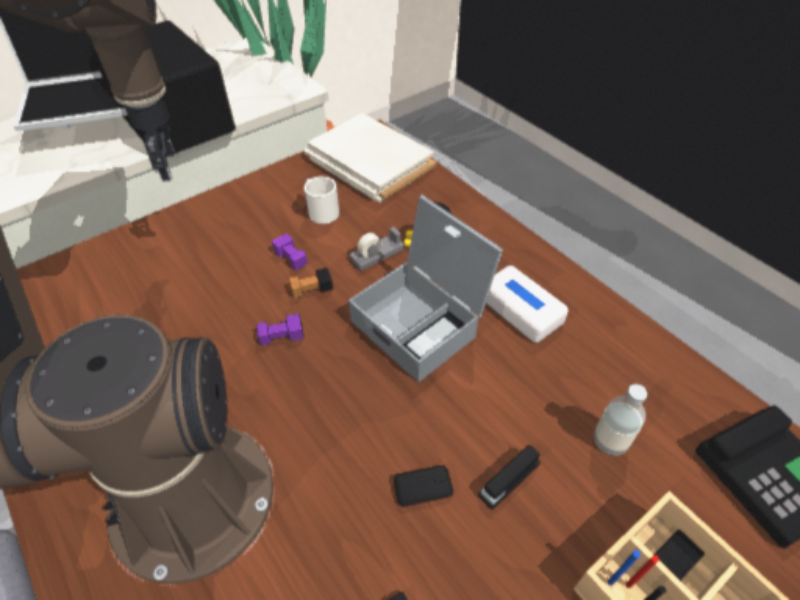

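View pics/crop.png

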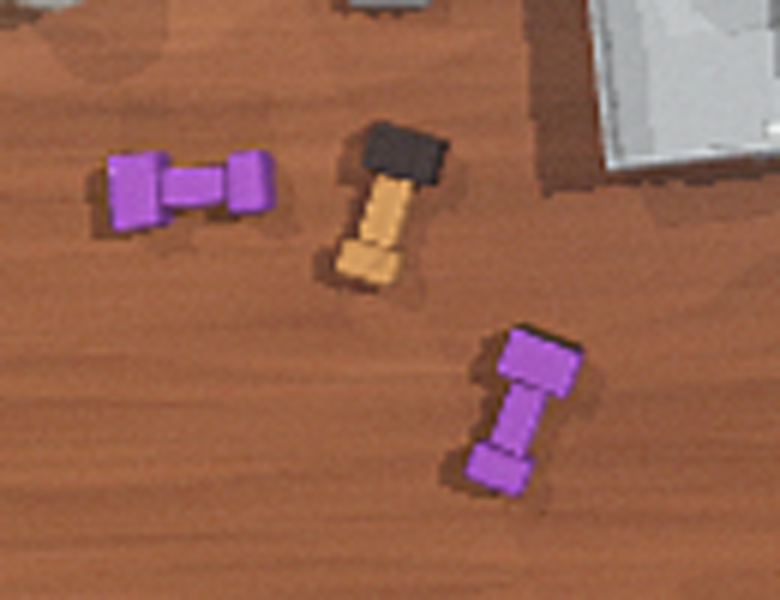

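The real stamp is the wooden one with the black head, at top-camera pixel (193,230), or (305,366) in the enlarged view. The purple ones at (161,226) and (217,269) are the look-alikes, and the crop confirms this. The stamp's yaw is about -21°, with its neck at about (0.427, 0.303). The box centre is at about (0.541, 0.062), yaw about 5°, and the lid leans back at about 1.78 rad.

Call:
send_rows:
  moves:
    - [1.87,-3.56,-1.6,0.6,0.3]
    - [1.87,-3.56,-1.6,0.6,0.3]
    - [1.87,-3.56,-1.6,0.6,0.3]
    - [1.87,-3.56,-1.6,0.6,0.3]
    - [1.87,-3.56,-1.6,0.6,0.3]
    - [1.87,-3.56,-1.6,0.6,0.3]
    - [1.87,-3.56,-1.6,0.6,0.3]
    - [1.87,-3.56,-1.6,0.0,0.3]
  grip_force: 40

```text
clock: 2.0
eef_pos: [0.4276, 0.302, 0.103]
tcp_rot: [180.0, 0.0, 159.0]
force: [-0.4, 0.4, -0.5]
finger_gap: 0.0602
finger_force: 0.0
```

```bash
python3 - <<'E'
from h import *
print('bay',ray('top',[248.3,204.2],.005),ray('side',[252.2,205.9],.005),'box',ray('top',[253.7,202.2],0))
print('neck',ray('top',[194.7,235.6],.018),ray('side',[199.5,185.8],.018),'edge',ray('top',[251,151.3],.237),ray('side',[299.7,138.1],.237))
t=np.load('top0.npz');s=np.load('side0.npz')
for c,f in (('top',t),('side',s)):
    P=cloud(c,f['d'],np.ones(f['d'].shape,bool))
    q=P[(abs(P[:,0]-.43)<.07)&(abs(P[:,1]-.3)<.06)&(P[:,2]>.03)&(P[:,2]<.045)]
    print(c,cv2.minAreaRect((q[:,:2]*1000).astype(np.float32)))
    im=f['im'];
o=env.get_obs();print(o['eef_pos'],o['tcp_rot'],o['finger_gap'],o['clock'])
E
```

```text
bay [0.53289355 0.10113981 0.005     ] [0.51819901 0.10042024 0.005     ] box [0.5401875  0.08103174 0.        ]
neck [0.42263605 0.29847528 0.018     ] [0.41819101 0.28155013 0.018     ] edge [0.67957652 0.082223   0.237     ] [0.6903549  0.07472153 0.237     ]
top ((430.5537414550781, 300.5260314941406), (42.95580291748047, 92.63848114013672), 70.06806945800781)
side ((427.04931640625, 301.0691833496094), (46.149112701416016, 92.81956481933594), 70.99940490722656)
[0.42758591 0.30204918 0.10299742] [1.79972186e+02 2.02906065e-02 1.58958382e+02] 0.06017786591107092 2.0
```

Call:
send_rows:
  moves:
    - [-0.1,0,-2.5,0.5,0.3]
    - [0,0,-2.5,0,0.3]
    - [0,0,-2.5,0,0.3]
    - [0,0,-1.5,0,0.3]
    - [0,0,-0.8,0,0.3]
    - [0,0,0,0,1]
    - [0,0,0,0,1]
    - [0,0,0,0,1]

```text
clock: 3.0
eef_pos: [0.4264, 0.3034, 0.0061]
tcp_rot: [179.9, 0.1, 159.5]
force: [-0.2, -0.6, 5.1]
finger_gap: 0.0216
finger_force: 39.2
```

Call:
send_rows:
  moves:
    - [0,0,0,0,1]
    - [0,0,0,0,1]
    - [0,0,1.0,0,1]
    - [0,0,2.0,0,1]
    - [0,0,2.5,0,1]
    - [0,0,2.5,0,1]
    - [0,0,2.5,0,1]
    - [0,0,2.0,0,1]

```text
clock: 4.0
eef_pos: [0.426, 0.3031, 0.1321]
tcp_rot: [180.0, 0.0, 159.4]
force: [-0.3, -0.0, -2.3]
finger_gap: 0.0212
finger_force: 38.7
```

Call:
send_rows:
  moves:
    - [1.35,-2.52,0,3.2,1]
    - [1.35,-2.52,0,3.2,1]
    - [1.35,-2.52,0,3.2,1]
    - [1.35,-2.52,0,3.2,1]
    - [1.35,-2.52,0,3.2,1]
    - [1.35,-2.52,0,3.2,1]
    - [1.35,-2.52,0,3.2,1]
    - [1.35,-2.52,0,3.2,1]

```text
clock: 5.0
eef_pos: [0.5342, 0.1006, 0.131]
tcp_rot: [180.0, 0.0, -174.9]
force: [0.4, 1.1, -1.4]
finger_gap: 0.0215
finger_force: 38.7
```

```bash
python3 - <<'E'
from h import *
im,d=env.grab_frame('top');i2,d2=env.grab_frame('side')
a=cv2.resize(im[120:250,180:320],(400,371));b=cv2.resize(i2[120:250,200:340],(400,371))
cv2.imwrite('pics/carry.png',np.hstack([a,b])[:,:,::-1])
o=env.get_obs();print(o['eef_pos'],o['tcp_rot'],o['finger_gap'],o['clock'],o['joint_positions'])
E
```

```text
[0.53509948 0.09954293 0.13103341] [-1.79982990e+02  7.03996514e-02 -1.74983060e+02] 0.021536172304225373 5.1 [ 7.36039367e+00  2.64311014e+01  1.10947982e+02 -2.93887107e-02
  4.25512749e+01 -8.76348980e+01]
```

View pics/carry.png

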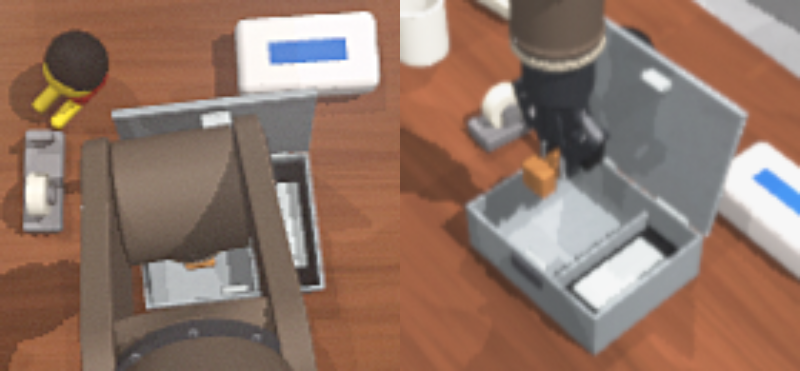

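The stamp is held over the bay with its knob at crop pixel (543,172), clear of the walls and the lid. I'll lower it now.

Call:
send_rows:
  moves:
    - [0,0,-2.0,0,1]
    - [0,0,-2.5,0,1]
    - [0,0,-2.5,0,1]
    - [0,0,-2.0,0,1]
    - [0,0,-1.5,0,1]
    - [0,0,-0.8,0,1]
    - [0,0,-0.4,0,1]
    - [0,0,-0.1,0,1]

```text
clock: 6.1
eef_pos: [0.534, 0.1015, 0.0125]
tcp_rot: [180.0, 0.0, -175.0]
force: [0.2, -0.4, -0.5]
finger_gap: 0.0215
finger_force: 38.8
```

Call:
send_rows:
  moves:
    - [0,0,-0.1,0,1]
    - [0,0,-0.05,0,1]
    - [0,0,0,0,0.4]
    - [0,0,0,0,0.4]
    - [0,0,0.5,0,0.4]
    - [0,0,2.0,0,0.4]
    - [0,0,4.0,0,0.4]
    - [0,0,4.5,0,0.4]

```text
clock: 7.1
eef_pos: [0.5334, 0.1014, 0.1219]
tcp_rot: [-180.0, -0.1, -175.0]
force: [0.4, -0.3, 0.6]
finger_gap: 0.0514
finger_force: 0.0
```

Call:
send_rows:
  moves:
    - [0,0,4.6,0,1]
    - [0,0,4.6,0,1]
    - [0,0,4.6,0,1]
    - [0,0,4.6,0,1]
    - [4.4,-0.6,0,0,1]
    - [4.4,-0.6,0,0,1]
    - [4.4,-0.6,0,0,1]
    - [4.4,-0.6,0,0,1]

```text
clock: 8.1
eef_pos: [0.711, 0.0772, 0.3052]
tcp_rot: [180.0, 0.0, -175.0]
force: [0.5, -0.1, 0.1]
finger_gap: -0.0
finger_force: 0.0
```

```bash
python3 - <<'E'
from h import *
im,d=env.grab_frame('top');i2,d2=env.grab_frame('side')
a=cv2.resize(im[120:250,180:320],(400,371));b=cv2.resize(i2[100:230,200:340],(400,371))
cv2.imwrite('pics/behind.png',np.hstack([a,b])[:,:,::-1])
for c,dd in(('top',d),('side',d2)):
    P=cloud(c,dd,np.ones(d.shape,bool))
    q=P[(P[:,0]>.46)&(P[:,0]<.61)&(abs(P[:,1]-.105)<.055)&(P[:,2]>.018)&(P[:,2]<.055)]
    if len(q)>20: print(c,cv2.minAreaRect((q[:,:2]*1000).astype(np.float32)),len(q),q[:,2].max())
o=env.get_obs();print(o['eef_pos'],o['tcp_rot'],o['clock'])
E
```

```text
side ((535.5594482421875, 101.72406005859375), (96.63103485107422, 45.09132766723633), 5.4790449142456055) 286 0.04483152860988048
[0.71291994 0.07656504 0.3039698 ] [-1.79983482e+02  4.10721327e-02 -1.75008512e+02] 8.2
```

View pics/behind.png

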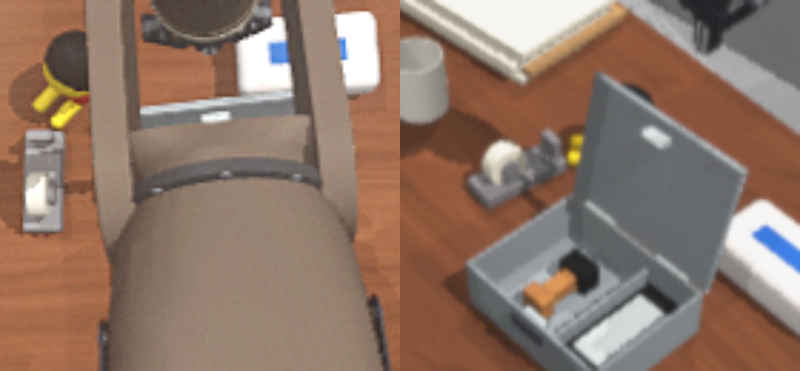

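The stamp lies flat along the bay, at right-crop pixel (560,280). The fingers are closed behind the lid. Next I'll lower them behind the edge and start bringing the lid over.

Call:
send_rows:
  moves:
    - [0,0,-2.5,0,1]
    - [0,0,-2.5,0,1]
    - [0,0,-2.5,0,1]
    - [0,0,-1.4,0,1]
    - [-2.0,-0.17,0,0,1]
    - [-1.0,-0.09,0,0,1]
    - [-1.0,-0.09,0,0,1]
    - [-1.0,-0.09,0,0,1]

```text
clock: 9.2
eef_pos: [0.6601, 0.0731, 0.2166]
tcp_rot: [-180.0, 0.1, -175.0]
force: [3.3, -0.3, 2.4]
finger_gap: -0.0
finger_force: 1.7
```

Call:
send_rows:
  moves:
    - [-1.2,-0.1,0,0,1]
    - [-1.2,-0.1,0,0,1]
    - [-1.2,-0.1,0,0,1]
    - [-1.2,-0.1,0,0,1]
    - [-1.2,-0.1,0,0,1]
    - [-1.2,-0.1,-0.2,0,1]
    - [-1.2,-0.1,-0.4,0,1]
    - [-1.2,-0.1,-0.6,0,1]

```text
clock: 10.2
eef_pos: [0.563, 0.065, 0.2036]
tcp_rot: [-180.0, -0.0, -175.0]
force: [1.9, -0.4, 1.9]
finger_gap: 0.0001
finger_force: 1.0
```

Call:
send_rows:
  moves:
    - [-0.9,-0.08,-0.52,0,1]
    - [-0.9,-0.08,-0.52,0,1]
    - [-0.9,-0.08,-0.52,0,1]
    - [-0.73,-0.06,-0.74,0,1]
    - [-0.73,-0.06,-0.74,0,1]
    - [-0.73,-0.06,-0.74,0,1]
    - [-0.5,-0.04,-0.6,0,1]
    - [-0.5,-0.04,-0.6,0,1]

```text
clock: 11.2
eef_pos: [0.5048, 0.0601, 0.1536]
tcp_rot: [180.0, 0.0, -175.0]
force: [1.0, 1.2, 0.7]
finger_gap: 0.0001
finger_force: 0.5
```

Call:
send_rows:
  moves:
    - [-0.3,-0.03,-0.43,0,1]
    - [-0.3,-0.03,-0.43,0,1]
    - [-0.3,-0.03,-0.43,0,1]
    - [-0.28,-0.02,-0.46,0,1]
    - [-0.28,-0.02,-0.46,0,1]
    - [-0.28,-0.02,-0.46,0,1]
    - [-0.3,-0.03,-0.5,0,1]
    - [-0.3,-0.03,-0.5,0,1]

```text
clock: 12.2
eef_pos: [0.4814, 0.058, 0.117]
tcp_rot: [-180.0, -0.0, -175.0]
force: [0.9, 0.0, 1.0]
finger_gap: -0.0004
finger_force: 0.4
```

```bash
python3 - <<'E'
from h import *
i2,d2=env.grab_frame('side')
cv2.imwrite('pics/closing.png',cv2.resize(i2[110:240,200:340],(560,520))[:,:,::-1])
P=cloud('side',d2,np.ones(d2.shape,bool))
q=P[(P[:,0]>.5)&(P[:,0]<.6)&(P[:,1]>-.04)&(P[:,1]<.0)&(P[:,2]>.06)&(P[:,2]<.18)]
print(np.linalg.lstsq(np.c_[q[:,:2],np.ones(len(q))],q[:,2],rcond=None)[0],len(q))
o=env.get_obs();print(o['eef_pos'],o['force'],o['clock'])
E
```

```text
[-0.24837191  0.04571707  0.23752239] 283
[0.48064426 0.0578984  0.11640999] [-0.60706381 -0.27461948  0.39139926] 12.25
```

View pics/closing.png

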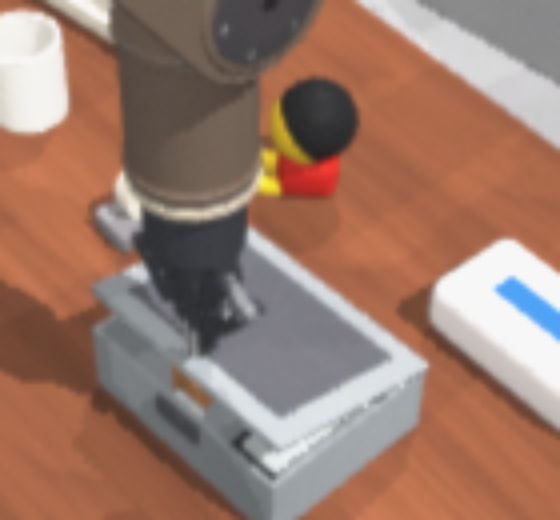

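The lid is following the fingers and is now at about 0.24 rad, with the tip on the middle of the front edge at crop pixel (200,345). I'll keep lowering it slowly.

Call:
send_rows:
  moves:
    - [-0.1,0,-0.3,0,1]
    - [-0.1,0,-0.3,0,1]
    - [-0.1,0,-0.3,0,1]
    - [-0.1,0,-0.3,0,1]
    - [0,0,-0.3,0,1]
    - [0,0,-0.2,0,1]
    - [0,0,-0.2,0,1]
    - [0,0,-0.1,0,1]

```text
clock: 13.25
eef_pos: [0.4775, 0.058, 0.0972]
tcp_rot: [180.0, -0.0, -175.0]
force: [0.3, -0.7, 0.8]
finger_gap: -0.0
finger_force: 0.4
```

Call:
send_rows:
  moves:
    - [0,0,-0.15,0,1]
    - [0,0,-0.15,0,1]
    - [0,0,-0.15,0,1]
    - [0,0,-0.1,0,1]
    - [0,0,-0.1,0,1]
    - [0,0,-0.1,0,1]
    - [0,0,-0.1,0,1]
    - [0,0,0,0,1]

```text
clock: 14.25
eef_pos: [0.4776, 0.058, 0.0887]
tcp_rot: [-180.0, -0.0, -175.0]
force: [0.2, 0.4, 0.3]
finger_gap: -0.0001
finger_force: 0.0
```

Call:
send_rows:
  moves:
    - [0,0,-0.1,0,1]
    - [0,0,-0.1,0,1]
    - [0,0,-0.1,0,1]
    - [0,0,-0.05,0,1]
    - [0,0,-0.05,0,1]
    - [0,0,0,0,1]
    - [0,0,0,0,1]
    - [0,0,0,0,1]

```text
clock: 15.25
eef_pos: [0.4777, 0.058, 0.0848]
tcp_rot: [180.0, 0.0, -175.0]
force: [-0.4, -0.5, -0.1]
finger_gap: -0.0001
finger_force: 0.0
```

```bash
python3 - <<'E'
from h import *
i2,d2=env.grab_frame('side')
cv2.imwrite('pics/shut.png',cv2.resize(i2[110:240,200:340],(560,520))[:,:,::-1])
P=cloud('side',d2,np.ones(d2.shape,bool))
for y in((-.04,0),(.12,.15)):
    q=P[(P[:,0]>.5)&(P[:,0]<.6)&(P[:,1]>y[0])&(P[:,1]<y[1])&(P[:,2]>.06)&(P[:,2]<.18)]
    print(np.linalg.lstsq(np.c_[q[:,:2],np.ones(len(q))],q[:,2],rcond=None)[0],len(q),q[:,2].mean())
E
```

```text
[-0.00264759  0.05412361  0.0827096 ] 318 0.0801655384317129
[-0.00507878 -0.00974788  0.08513233] 39 0.08088648763761912
```

View pics/shut.png

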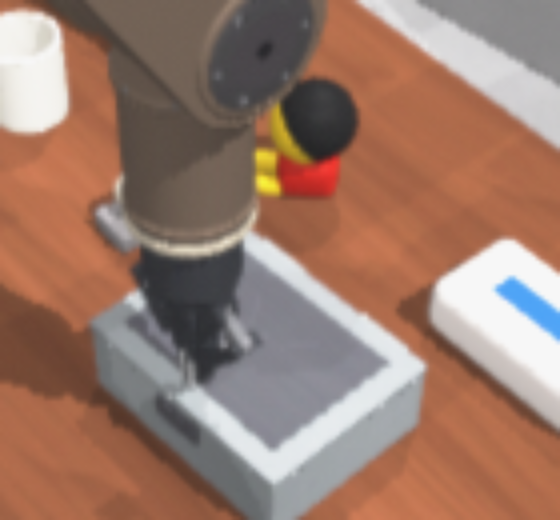

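The lid is down flush, with a slope of about 0 and its top at z = 0.080. I'll press lightly to be sure of the catch, then lift away.

Call:
send_rows:
  moves:
    - [0,0,-0.1,0,1]
    - [0,0,-0.1,0,1]
    - [0,0,-0.1,0,1]
    - [0,0,-0.1,0,1]
    - [0,0,-0.05,0,1]
    - [0,0,-0.05,0,1]
    - [0,0,0,0,1]
    - [0,0,0,0,1]

```text
clock: 16.3
eef_pos: [0.4776, 0.058, 0.08]
tcp_rot: [-180.0, 0.0, -175.0]
force: [-1.4, -0.6, 5.4]
finger_gap: 0.0002
finger_force: 2.5
```

Call:
send_rows:
  moves:
    - [0,0,-0.03,0,1]
    - [0,0,-0.03,0,1]
    - [0,0,0,0,1]
    - [0,0,0,0,1]
    - [0,0,0,0,1]
    - [0,0,0,0,1]
    - [0,0,0,0,1]
    - [0,0,0,0,1]

```text
clock: 17.3
eef_pos: [0.4776, 0.0579, 0.0798]
tcp_rot: [-180.0, 0.0, -175.0]
force: [-4.8, -0.1, 17.9]
finger_gap: 0.0002
finger_force: 8.9
```

Call:
send_rows:
  moves:
    - [0,0,0.3,0,1]
    - [0,0,1,0,1]
    - [0,0,3,0,1]
    - [0,0,4,0,1]
    - [0,0,4,0,1]
    - [0,0,4,0,1]
    - [0,0,2,0,1]
    - [0,0,0,0,1]

```text
clock: 18.3
eef_pos: [0.4784, 0.058, 0.264]
tcp_rot: [-180.0, 0.2, -175.0]
force: [-0.1, -0.8, 0.2]
finger_gap: -0.0
finger_force: 0.0
```

```bash
python3 - <<'E'
from h import *
i2,d2=env.grab_frame('side')
cv2.imwrite('pics/end.png',cv2.resize(i2,(800,600))[:,:,::-1])
P=cloud('side',d2,np.ones(d2.shape,bool))
q=P[(P[:,0]>.47)&(P[:,0]<.6)&(P[:,1]>-.04)&(P[:,1]<.1)&(P[:,2]>.06)&(P[:,2]<.12)]
print(np.linalg.lstsq(np.c_[q[:,:2],np.ones(len(q))],q[:,2],rcond=None)[0],len(q),q[:,2].mean(),np.percentile(q[:,2],[2,98]))
o=env.get_obs();print(o['eef_pos'],o['force'],o['qd'].round(2))
E
```

```text
[0.00305537 0.00694695 0.07863452] 1364 0.0804560181939345 [0.07653132 0.08423845]
[0.47770908 0.05798025 0.26275188] [-0.65983535 -0.04238948  0.70737927] [ 0.04  1.49  1.31  0.01 -0.68 -0.01]
```

View pics/end.png

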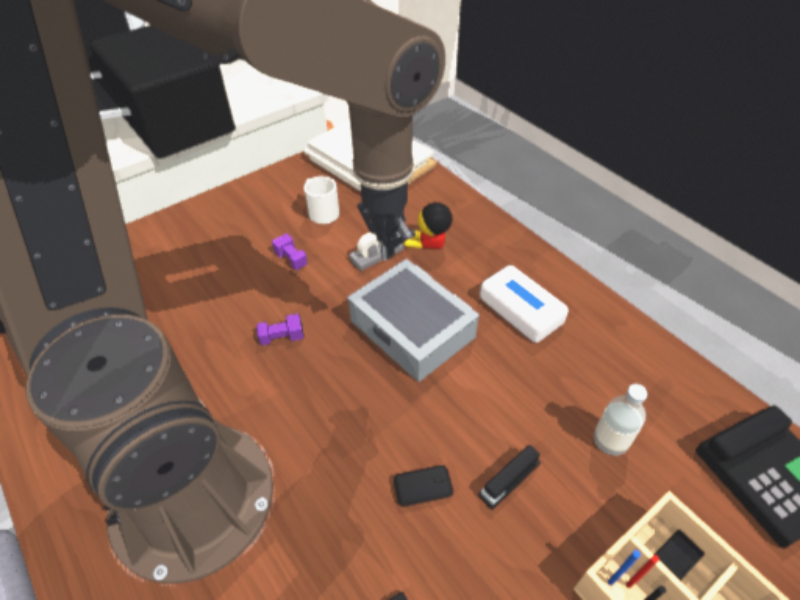

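The lid at pixel (413,315) stays flat and shut after the release. The other things are in place and the arm touches nothing, so I'll hand it in.

```bash
python3 -c "
from plant import env
print(env.finish_job())"
```

```text
the job is handed in; nothing more can be done
None
```

The job is handed in at about 18 s: the stamp lies flat in the empty bay, and the lid was lowered slowly, pressed with about 18 N and stayed flush shut after release; I didn't see or feel the catch snap directly.

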